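# Tighten the can crusher's ring nut with the tommy bar

### The arm

A 6-joint arm with a two-finger parallel gripper is mounted at the origin on the work surface. World frame = base frame: x ahead of the robot, y to its left, z up, the work surface at z = 0. Lengths are in m, angles in rad, forces in N, time in s.
With the tool pointing down it reaches from about 0.35 to 0.775 m from the base axis. Payload 7.3 kg.
Tool frame: the origin (TCP) lies on the centre line of the jaws, within the pads' length; the fingertips stand 17 mm ahead of it and the grasp point (between the pads) lies 2 mm behind it (robot.tip_extent is the distance from the TCP to the fingertips, in m); z points along the fingers, y is the line along which they close (so a half turn about z gives the same grasp; the last joint's range is limited). The gripper opens to 92 mm and grips with 3 to 60 N. Pads are 19 mm wide; open, the fingers measure 130 mm over their backs; the gripper's body (75 mm by 190 mm) begins 47 mm behind the grasp point.
Start: joints at [-1.431, 0.342, 1.524, -0, 1.275, -0.146], TCP at [0.148, -0.504, 0.244] pointing down, gripper open.
Joint ranges: [-2.53, 2.53], [-0.77, 2.02], [0.04, 2.7], [-1, 4.14], [0.28, 2.66], [-3.11, 3.11]. Speed limits (rad/s): [2.57, 2.57, 3.14, 3.14, 3.14, 3.14].

### API

Orientations are given as [roll, pitch, yaw] about the fixed x, y, z axes, in that order (R = Rz(yaw) Ry(pitch) Rx(roll)).
In Python, from cell import robot gives the robot as it stands.
- The arm moves only by the tool step_arm, never from a script. Its argument "motion" is a list of rows, each a list of 2 entries, a list of its own where there are three numbers: the shift along the tool's x, y, z in units of 60 mm (1.0 is 60 mm), then the turn about the tool's z in rad. In form: [[[x, y, z], spin], ...]. A call has 1 to 10 rows; each row is the pose to reach, as a shift and turn from the pose commanded when the call began, along the tool's axes at that moment; what a row does not reach only later rows make up. A row lasts 1/8 s, in which the tool goes at most 62.5 mm and 10.7 degrees, less where a joint would pass 70% of its speed; a pose out of reach is approached as far as the arm can. A call with a gripper value outside its range is refused whole. "hand" is the closure in counts, from 0 (fully open) to 255 (shut), set as the call begins (left out, the last holds). The fingers move at their own pace and stop on an object; "squeeze" is the grip in N (left out, the last holds). Time passes only in rows, so rows that repeat a pose let the fingers close. It gives the time, the measured TCP pose, the force, the opening and the grip force at its end, in the units of the state.
- robot.observe(): the state, without advancing time (a new reading comes with each control period).
- robot.read_camera(name): name is "scene" or "top" or "wrist"; returns a dict with "pixels" (480x640x3 uint8, red, green, blue), "intrinsics" (3x3 intrinsics, pixels), "xyz" and "rotation" of the camera in the world; the wrist camera has in their place "T_tool_cam" (4x4, takes a point from camera to tool coordinates, whose origin is the TCP and whose axes are the flange's). Camera axes: x right, y up, looking along -z (the intrinsics and any distortion apply to the point x, -y, -z); pixel columns grow to the right and rows downward; lengths in m; the calibration is good to about 2 mm. The wrist camera is an equidistant fisheye: a pixel r from the principal point sees the ray r / f radians off the axis. A picture is of the moment at which its call begins: read the wrist's pose just before it. There is no depth.
- robot.hand_in(): hands the job in; it is judged then, once.
The state is a dict: "time": time; "qpos": joint angles; "qvel": joint speeds; "joint_efforts": joint torques, N m; "tool_pos": TCP position; "tool_rot": TCP orientation; "contact_force": force on the tool from outside, world axes, zero at the start; "torque": the same for the moment, N m; "opening": finger opening in m; "grip_force": force on a finger pad.
Only numpy, scipy, OpenCV 4.12 (cv2) and the standard library are available. Lean on these libraries where they do the work, as an engineer would, in place of code of your own. Each camera call takes 0.05 s, during which the arm holds its last target. There are 200 camera calls.

### The job

The can crusher is loose on the board. Take the tommy bar out of its pine block and, working the bar from hole to hole of the ring nut, turn the nut clockwise (seen from above) until it clamps the crusher's foot firmly; stop when the bar goes stiff and do not force it. Then stand the bar fully back in its block, and leave the crusher and the other things where they are.

Things in the scene. Friction and masses are not known exactly. Their poses are not given: they have to be found in the camera images.
- bar_grip (a point): Tommy bar: steel rod 12 mm thick with a round black rubber sleeve (20 mm thick, 52 mm long) at its upper end; 115 mm long, 140 g; its free lower end tapers over 5 mm. This point is on its axis at the sleeve's middle, 88 mm from the free end and 27 mm below the top; z runs along the bar, from free end to sleeve. At the start it stands upright in the pine block.
- block: Fixed pine block, 60 x 60 mm, 45 mm high, with one upright round blind hole in the middle of its top, 15 mm in diameter and 25 mm deep. Origin: centre of its underside, on the board. The bar fully home stands with its free end 20 mm above the board.
- collar: Dark steel ring nut, about 124 mm across, on a fixed upright stud. In its top face are six upright round blind holes, 15 mm in diameter, 20 mm deep, on a circle of 48 mm radius, 60 degrees apart, the first along the nut's own x axis. Origin: on its axis, in its underside; z up. Turned clockwise seen from above it screws down until it meets the crusher's foot. It stays where it is left.
- nut_top (a point): Centre of the ring nut's top face, 27 mm above its underside; the stud sticks out up to 19 mm more. The nut needs about two fifths to four fifths of a turn. While loose it turns with about 2 N at the bar; from where it meets the foot the push rises by some 5 N for every 0.1 rad of turn: at 12 to 15 N of sideways push at the bar it is firm, beyond 17 N it is being forced.
- crusher: Aluminium can crusher, 3.5 kg, loose on the board. Foot: a plate 150 mm (own x) by 350 mm (own y, -90 to +260 mm), 12 mm thick. Origin: underside of the foot, on the nut's axis; own -x faces the robot. Two cheeks that carry the lever stand at own y 80 to 110 mm, 87 mm high; the can cradle, from own y 120 to 255 mm, is 142 mm high.
- lever_mid (a point): Top of the crusher's folded press lever, right above the nut's axis. The lever is a steel bar 16 mm wide and 14 mm thick (60 to 74 mm above the board) lying straight across over the nut along the crusher's own y from +103 to -112 mm, then a rubber grip 26 mm thick on to -205 mm. The tommy bar cannot pass it, so from one side a hole can be worked over about 140 degrees only.
- beer: Empty amber glass bottle, 62 mm in diameter and 218 mm high, standing; origin at the centre of its underside. To be left alone.
- stop: Rubber-tipped door stop, 44 mm in diameter and 46 mm high, standing near the block; origin at the centre of its underside. To be left alone.
There are look-alikes about, which are no part of the job. Of the things like the block, leave any that is green or pink; of the rest the larger one is meant.

How it is judged:
By the outcome, as a careful person would: the job done as asked, in the order asked, and still so for the second after the job is handed in, with the robot touching nothing.
It also fails if it takes over 67 s, if anything falls off the work surface, if the arm or the gripper's body presses on something with over 40 N, if the wrist force passes 120 N, or if a joint passes its speed limit or range.

## Working session

There is one attempt and no reset: what is moved stays moved. The work goes in short steps, Python scripts to look and compute and a tool call to move; the robot and the scene stay as the last step left them, time stands still between calls to the robot, and variables do not carry over. Pictures are saved under pics/ and viewed, at most 10 in all, crops included, and the job is handed in when it is done.

Besides the shell and the picture viewer there is one more tool, called after "Request:" as a command line: name --argument value ..., lists and objects as JSON in quotes. step_arm: Moves the arm, as the interface text tells. Its arguments: {"type":"object","properties":{"motion":{"type":"array"},"hand":{"type":"number"},"squeeze":{"type":"number"}},"required":["motion"]}

```bash
mkdir -p pics; ls
python3 - <<'E'
from cell import robot
import cv2,pickle
s=robot.observe();print(s)
for n in("scene","top"):
    c=robot.read_camera(n);pickle.dump(c,open(n+'.pkl','wb'));cv2.imwrite(f'pics/{n}.png',c['pixels'][...,::-1]);print(n,c['intrinsics'],c['xyz'],c['rotation'],c.keys())
E
```

```text
pics
{'time': 0.0, 'qpos': array([-1.43098090e+00,  3.42690724e-01,  1.52504295e+00,  2.88787891e-05,
        1.27539444e+00, -1.45995660e-01]), 'qvel': array([ 7.80742573e-04,  1.58597105e-04,  1.27267334e-03, -2.95393082e-04,
       -4.91553097e-04, -1.15191664e-05]), 'joint_efforts': array([-7.31832642e-04, -4.31250715e+01, -2.44217044e+01,  7.17785186e-02,
        5.59201394e-02, -8.23581058e-05]), 'tool_pos': array([ 0.14799272, -0.50330139,  0.2430525 ]), 'tool_rot': array([-3.14007755e+00, -2.50695915e-04,  2.85802464e-01]), 'contact_force': array([-0.15967276, -0.87211606, -0.03193332]), 'torque': array([-0.02283446,  0.02399563,  0.06315649]), 'grip_force': 0.0, 'opening': 0.09195211931216717}
scene [[437.70560155   0.         318.7515388 ]
 [  0.         437.70560155 243.63870632]
 [  0.           0.           1.        ]] [ 1.00204682 -0.44655919  0.86531678] [ 0.70768139 -0.00319846  0.72774838] dict_keys(['pixels', 'intrinsics', 'xyz', 'rotation'])
top [[490.87118628   0.         318.42427088]
 [  0.         490.87118628 242.90227623]
 [  0.           0.           1.        ]] [0.4705682  0.03922829 1.32175497] [ 0.08520723  0.0026844  -1.57439641] dict_keys(['pixels', 'intrinsics', 'xyz', 'rotation'])
```

View pics/top.png

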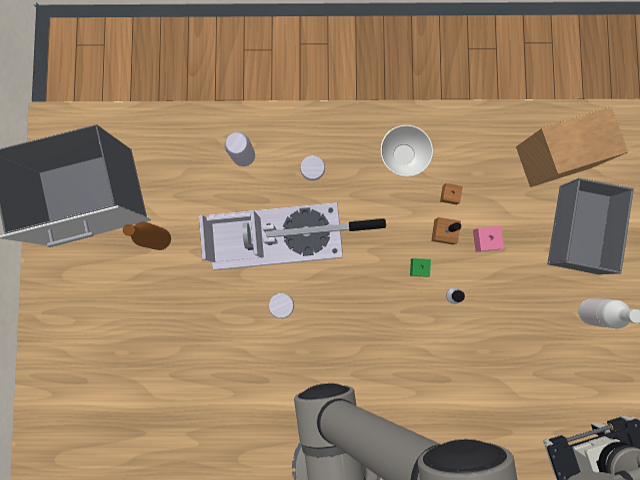

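View pics/scene.png

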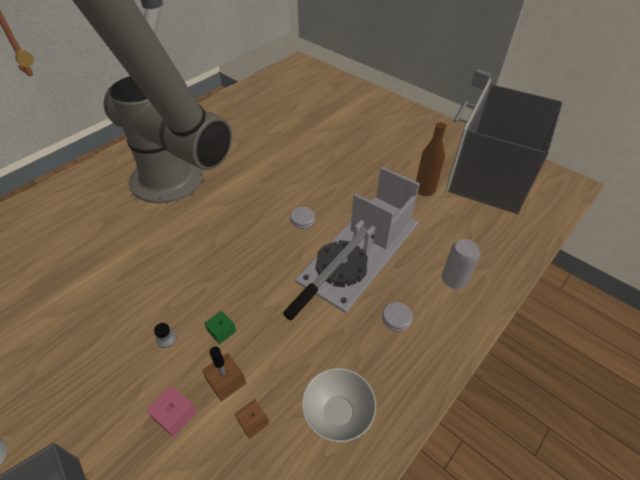

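```bash
cat > h.py <<'E'
import numpy as np,cv2,pickle
from scipy.spatial.transform import Rotation as R
def px2w(c,u,v,z):
    K=c['intrinsics'];d=np.array([(u-K[0,2])/K[0,0],-(v-K[1,2])/K[1,1],-1.])
    d=R.from_euler('xyz',c['rotation']).apply(d);p=np.array(c['xyz']);return p+d*(z-p[2])/d[2]
def w2px(c,P):
    K=c['intrinsics'];q=R.from_euler('xyz',c['rotation']).inv().apply(np.array(P)-c['xyz']);q=q/-q[...,2:3]
    return np.c_[q[...,0]*K[0,0]+K[0,2],-q[...,1]*K[1,1]+K[1,2]]
def wrist_w2px(c,s,P):
    T=np.eye(4);T[:3,:3]=R.from_euler('xyz',s['tool_rot']).as_matrix();T[:3,3]=s['tool_pos']
    M=np.linalg.inv(T@c['T_tool_cam']);q=(M[:3,:3]@np.atleast_2d(P).T).T+M[:3,3]
    q=q*[1,-1,-1];th=np.arctan2(np.hypot(q[:,0],q[:,1]),q[:,2]);ph=np.arctan2(q[:,1],q[:,0]);K=c['intrinsics']
    return np.c_[K[0,2]+K[0,0]*th*np.cos(ph),K[1,2]+K[1,1]*th*np.sin(ph)]
def wrist_px2w(c,s,u,v,z):
    T=np.eye(4);T[:3,:3]=R.from_euler('xyz',s['tool_rot']).as_matrix();T[:3,3]=s['tool_pos'];M=T@c['T_tool_cam']
    K=c['intrinsics'];a=np.array([(u-K[0,2])/K[0,0],(v-K[1,2])/K[1,1]]);th=np.linalg.norm(a)
    d=np.r_[np.sin(th)*a/th,np.cos(th)]*[1,-1,-1];d=M[:3,:3]@d;p=M[:3,3];return p+d*(z-p[2])/d[2]
E
python3 - <<'E'
from h import *
c=pickle.load(open('top.pkl','rb'));im=c['pixels'][...,::-1]
a=cv2.resize(im[190:270,265:345],(400,400),interpolation=cv2.INTER_CUBIC);b=cv2.resize(im[180:260,415:495],(400,400),interpolation=cv2.INTER_CUBIC)
cv2.imwrite('pics/crop1.png',np.hstack([a,b]))
for n,u,v,z in[('nut',306,231,.04),('gripend',385,224,.067),('lever root',266,235,.074),('block',447,231,.045),('bartop',455,227,.135)]:print(n,px2w(c,u,v,z))
E
```

```text
nut [0.61155788 0.07479192 0.04      ]
gripend [ 0.62591042 -0.12926502  0.067     ]
lever root [0.59793588 0.17608732 0.074     ]
block [ 0.60957215 -0.29395119  0.045     ]
bartop [ 0.60947811 -0.29015518  0.135     ]
```

View pics/crop1.png

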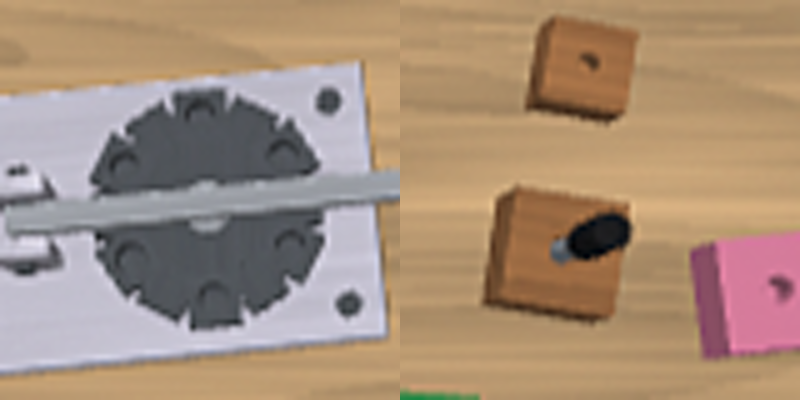

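The bar's block could be confused with four things: the small brown block (452,193), the green one (420,268), the pink one (489,239) and the large brown one (447,231). I choose the large brown block: it is the larger of the non-green, non-pink ones, and the crop shows the black-sleeved bar standing in it (sleeve top about (457,226)). The nut's six holes show at crop (202,108), (285,150), (292,240), (213,297), (132,260) and (122,160).

Request:
step_arm --motion '[[[0.8,-0.1,0],-0.08],[[1.8,-0.25,0],-0.2],[[2.8,-0.4,0],-0.3],[[3.8,-0.5,0],-0.4],[[4.8,-0.65,0],-0.5],[[5.8,-0.8,0],-0.6],[[6.8,-0.95,0],-0.7],[[7.8,-1.08,0],-0.8],[[8.38,-1.15,0],-0.86],[[8.38,-1.15,0],-0.86]]' --hand 60 --squeeze 40

```text
time: 1.35
tool_pos: [0.6126, -0.2938, 0.2421]
tool_rot: [-3.14, -0.0, 1.149]
contact_force: [-0.8, 0.0, -0.3]
opening: 0.0703
grip_force: 0.0
```

```bash
cat > look.py <<'E'
import sys
from h import *
from cell import robot
s=robot.observe();c=robot.read_camera('wrist');pickle.dump((c,s),open(sys.argv[1]+'.pkl','wb'))
cv2.imwrite(f'pics/{sys.argv[1]}.png',c['pixels'][...,::-1])
print(s['time'],s['tool_pos'],s['tool_rot'],s['opening'],s['contact_force'])
E
python3 look.py w1; python3 -c "
from h import *
c,s=pickle.load(open('w1.pkl','rb'));print(c['T_tool_cam'],c['intrinsics']);print(wrist_w2px(c,s,[[.611,-.295,.135],[.611,-.295,.045]]))"
```

```text
1.35 [ 0.61262202 -0.29381794  0.24214235] [-3.13998672e+00 -4.92906330e-04  1.14937153e+00] 0.07031823506533563 [-7.89324392e-01  7.00098119e-04 -3.10767010e-01]
[[ 1.04633334e-04  9.68392837e-01  2.49429955e-01  6.51027362e-02]
 [ 9.99999986e-01 -6.80002083e-05 -1.55484204e-04 -4.04742935e-04]
 [-1.33608500e-04  2.49429967e-01 -9.68392830e-01 -1.42376484e-01]
 [ 0.00000000e+00  0.00000000e+00  0.00000000e+00  1.00000000e+00]] [[371.64829954   0.         315.57993734]
 [  0.         371.64829954 242.234074  ]
 [  0.           0.           1.        ]]
[[314.91800484 245.89634671]
 [315.22792065 220.89349913]]
```

View pics/w1.png

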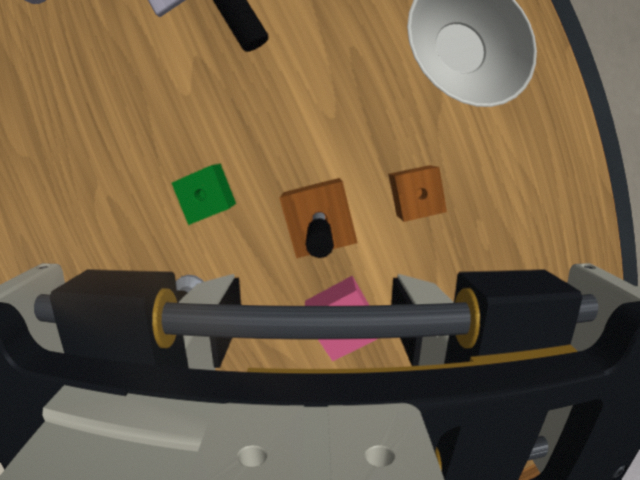

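The bar's top is at about (320,244) and it enters the block at about (319,217). The open jaws straddle it.

```bash
python3 -c "
from h import *
c,s=pickle.load(open('w1.pkl','rb'));print(wrist_px2w(c,s,320,244.5,.135),wrist_px2w(c,s,319.5,217.5,.05))
r=s['tool_rot'];print(R.from_euler('xyz',r).inv().apply(wrist_px2w(c,s,320,244,.135)-s['tool_pos'])/.06)"
```

```text
[ 0.61463185 -0.29552629  0.135     ] [ 0.61627767 -0.29281476  0.05      ]
[-0.00717685  0.04506239  1.78563242]
```

Request:
step_arm --motion '[[[0,0.05,0.6],0],[[0,0.05,1.2],0],[[0,0.05,1.8],0],[[0,0.05,2.2],0],[[0,0.05,2.2],0]]'

```text
time: 2.02
tool_pos: [0.6113, -0.2974, 0.1097]
tool_rot: [-3.137, -0.0, 1.144]
contact_force: [0.0, 0.8, 0.5]
opening: 0.0701
grip_force: 0.0
```

Request:
step_arm --motion '[[[0,0,0],0],[[0,0,0],0],[[0,0,0],0],[[0,0,0],0],[[0,0,0],0],[[0,0,0],0]]' --hand 255 --squeeze 50

```text
time: 2.78
tool_pos: [0.6138, -0.297, 0.1118]
tool_rot: [3.141, 0.0, 1.146]
contact_force: [0.2, -0.3, 0.7]
opening: 0.0195
grip_force: 50.0
```

```bash
cat > nut.py <<'E'
from h import *
c=pickle.load(open('top.pkl','rb'))
H=[(202,108),(285,150),(292,240),(213,297),(132,260),(122,160)]
P=np.array([px2w(c,265+u/5-.4,190+v/5-.4,.042) for u,v in H])
C=P.mean(0);d=P-C;print(P,C,np.hypot(*d[:,:2].T),np.degrees(np.arctan2(d[:,1],d[:,0])))
a=px2w(c,385,224,.067)[:2];b=px2w(c,266,235,.074)[:2];print('lever dir',np.degrees(np.arctan2(*(a-b)[::-1])))
E
python3 nut.py
```

```text
[[0.66374662 0.07729215 0.042     ]
 [0.64130003 0.03370562 0.042     ]
 [0.59378033 0.03023633 0.042     ]
 [0.56400426 0.07166785 0.042     ]
 [0.58358541 0.11404329 0.042     ]
 [0.63634488 0.11935853 0.042     ]] [0.61379359 0.07438396 0.042     ] [0.05003761 0.04910531 0.04847209 0.04986336 0.04985375 0.05031176] [   3.33191401  -55.93368932 -114.38601011 -176.87748536  127.29622441
   63.36974964]
lever dir -84.765518580251
```

Request:
step_arm --motion '[[[0,0,-0.3],0],[[0,0,-0.8],0],[[0,0,-1.4],0],[[0,0,-1.85],0],[[0,0,-1.85],0]]'

```text
time: 3.4
tool_pos: [0.6147, -0.2976, 0.2263]
tool_rot: [3.135, 0.001, 1.146]
contact_force: [0.1, 0.1, -1.9]
opening: 0.019
grip_force: 50.0
```

Request:
step_arm --motion '[[[0.6,-0.32,0],0],[[1.3,-0.69,0],0],[[2.1,-1.12,0],0],[[2.9,-1.55,0],0],[[3.7,-1.97,0],0.01],[[4.3,-2.3,0],0.02],[[4.7,-2.5,0],0.02],[[4.82,-2.57,0],0.02],[[4.82,-2.57,0],0.02]]'

```text
time: 4.53
tool_pos: [0.5922, 0.0299, 0.222]
tool_rot: [-3.141, 0.001, 1.126]
contact_force: [-0.7, -0.5, -1.1]
opening: 0.0193
grip_force: 50.0
```

```bash
python3 look.py w2
python3 - <<'E'
from h import *
c,s=pickle.load(open('w2.pkl','rb'));im=c['pixels'][...,::-1].copy()
C=np.array([.6138,.0744,.042]);a=np.radians(-115.6+60*np.arange(6))
P=C+.048*np.c_[np.cos(a),np.sin(a),0*a];q=wrist_w2px(c,s,np.vstack([P,C]));print(q)
x,y=q[-1].astype(int);x0=max(0,x-130);y0=max(0,y-100);print(x0,y0)
cv2.imwrite('pics/w2c.png',cv2.resize(im[y0:y0+200,x0:x0+260],None,fx=3,fy=3,interpolation=cv2.INTER_CUBIC))
E
```

```text
4.525 [0.5921827  0.02987297 0.22204584] [-3.14065807e+00  8.28818414e-04  1.12634676e+00] 0.019282040233913177 [-0.69314725 -0.52818895 -1.13179416]
[[316.41974533 220.75780662]
 [363.92711179 194.18656507]
 [364.90351914 139.40328578]
 [316.72569621 111.14088931]
 [268.37481999 139.12046116]
 [269.04597661 193.9265393 ]
 [316.5773479  166.34046974]]
186 66
```

View pics/w2c.png

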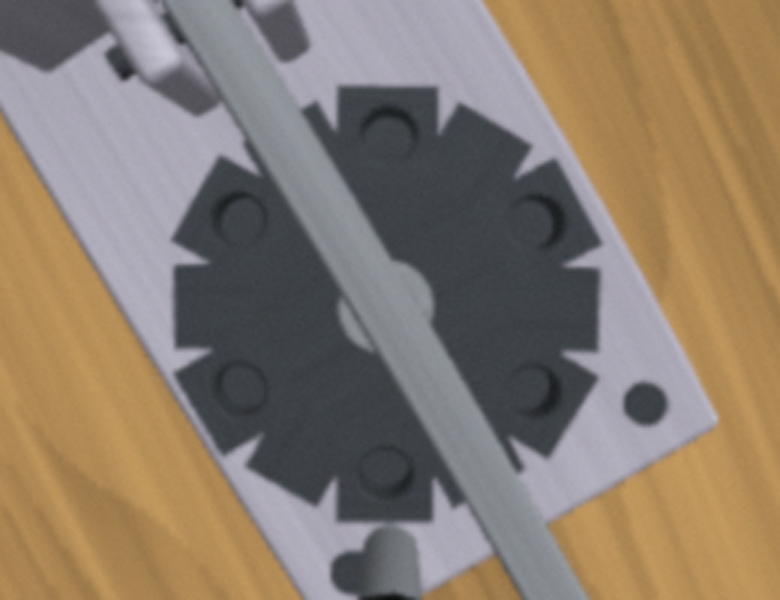

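The nut's holes are at crop (386,472), (533,390), (537,220), (389,133), (240,220) and (241,388), close to the prediction. The bar tip shows at about (395,535).

Run:
```python
from h import *
c,s=pickle.load(open('w2.pkl','rb'))
H=np.array([(386,472),(533,390),(537,220),(389,133),(240,220),(241,388)])/3+[186,66]-.33
for z in(.040,.044):
    P=np.array([wrist_px2w(c,s,*h,z) for h in H]);C=P.mean(0);d=P-C;print(z,C,np.hypot(*d[:,:2].T).mean(),(np.degrees(np.arctan2(d[:,1],d[:,0]))-60*np.arange(6)+180)%360-180,P[0])
T=R.from_euler('xyz',s['tool_rot'])
for k in(0,.006):print(wrist_w2px(c,s,s['tool_pos']+T.apply([[k,0,.09],[0,k,.09],[k,0,.085],[0,k,.085]])))
hole=wrist_px2w(c,s,*H[0],.042);print('shift',T.inv().apply(hole-s['tool_pos'])/.06)
```

```text
0.04 [0.61222903 0.07452531 0.04      ] 0.04967102399760482 [-116.0293614  -115.89527902 -115.51732327 -115.92142713 -115.70608757
 -115.85746153] [0.59034249 0.02970955 0.04      ]
0.044 [0.61232492 0.07470196 0.044     ] 0.04905849552986247 [-116.0293614  -115.89527902 -115.51732327 -115.92142713 -115.70608757
 -115.85746153] [0.59070827 0.03043885 0.044     ]
[[316.08609489 250.04924396]
 [316.08609489 250.04924396]
 [316.09764965 252.16854339]
 [316.09764965 252.16854339]]
[[316.0903061  241.09300192]
 [325.32490031 250.04800192]
 [316.10206958 243.04240366]
 [325.52471416 252.16672446]]
shift [-0.00636132 -0.02357599  3.00079358]
```

Request:
step_arm --motion '[[[0,-0.037,0.4],0],[[0,-0.037,0.9],0],[[0,-0.037,1.25],0],[[0,-0.037,1.35],0],[[0,-0.037,1.45],0],[[0,-0.037,1.5],0],[[0,-0.037,1.5],0]]'

```text
time: 5.45
tool_pos: [0.5907, 0.0309, 0.1331]
tool_rot: [3.141, -0.0, 1.126]
contact_force: [0.2, 0.5, -1.1]
opening: 0.0191
grip_force: 50.0
```

```bash
python3 look.py w3
python3 - <<'E'
from h import *
c,s=pickle.load(open('w3.pkl','rb'));im=c['pixels'][...,::-1]
cv2.imwrite('pics/w3c.png',cv2.resize(im[80:280,220:420],None,fx=3,fy=3,interpolation=cv2.INTER_CUBIC))
E
```

```text
5.45 [0.59068524 0.03089411 0.13308687] [ 3.14090170e+00 -1.32536804e-04  1.12575735e+00] 0.01913122213894518 [ 0.21902913  0.51841805 -1.07180741]
```

View pics/w3c.png

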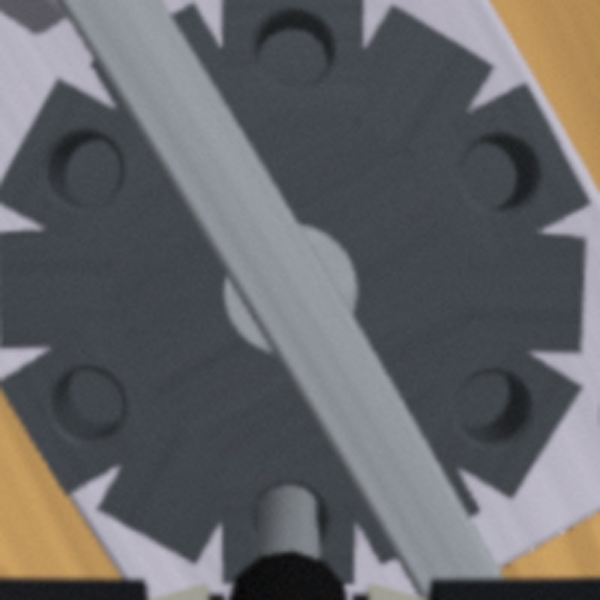

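The bar tip is at (288,487), within the hole rim around (290,520), and there is no contact force.

Request:
step_arm --motion '[[[-0.01,0,0.06],0],[[-0.01,0,0.12],0],[[-0.01,0,0.17],0],[[-0.01,0,0.2],0],[[-0.01,0,0.2],0]]'

```text
time: 6.12
tool_pos: [0.5905, 0.0304, 0.122]
tool_rot: [3.14, -0.0, 1.126]
contact_force: [-2.8, -0.3, 8.4]
opening: 0.0194
grip_force: 50.0
```

```bash
python3 look.py w4
python3 - <<'E'
from h import *
c,s=pickle.load(open('w4.pkl','rb'));im=c['pixels'][...,::-1]
cv2.imwrite('pics/w4c.png',cv2.resize(im[160:290,260:380],None,fx=4.5,fy=4.5,interpolation=cv2.INTER_CUBIC))
E
```

```text
6.125 [0.59046071 0.03044875 0.12197333] [ 3.14043980e+00 -2.51418024e-04  1.12594065e+00] 0.01942606428344012 [-2.76182003 -0.28245926  8.42367908]
```

View pics/w4c.png

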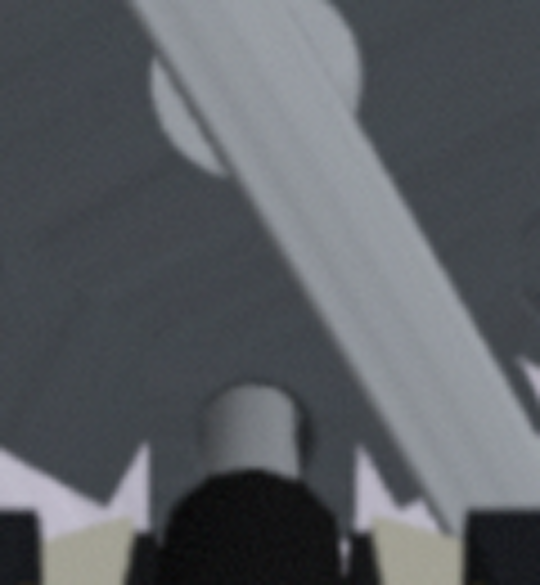

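The bar is inside the hole, resting toward its inner-left wall. I'll ease off and start the swing.

Request:
step_arm --motion '[[[-0.02,0,-0.03],0],[[-0.02,0,-0.03],0]]'

```text
time: 6.42
tool_pos: [0.5899, 0.0293, 0.1227]
tool_rot: [3.141, -0.0, 1.126]
contact_force: [-0.1, -0.3, 1.6]
opening: 0.0191
grip_force: 50.0
```

Request:
step_arm --motion '[[[0.003,-0.07,0],0.087],[[0.012,-0.139,0],0.175],[[0.031,-0.221,0],0.279],[[0.058,-0.3,0],0.384],[[0.058,-0.3,0],0.384]]'

```text
time: 7.05
tool_pos: [0.5749, 0.0404, 0.1222]
tool_rot: [-3.142, 0.0, 0.743]
contact_force: [0.1, 0.2, -1.3]
opening: 0.0189
grip_force: 50.0
```

Request:
step_arm --motion '[[[0.004,-0.084,0],0.105],[[0.018,-0.166,0],0.209],[[0.039,-0.247,0],0.314],[[0.069,-0.325,0],0.419],[[0.107,-0.4,0],0.524],[[0.153,-0.47,0],0.628],[[0.205,-0.535,0],0.733],[[0.265,-0.595,0],0.838],[[0.33,-0.647,0],0.942],[[0.33,-0.647,0],0.942]]'

```text
time: 8.3
tool_pos: [0.5628, 0.0822, 0.1219]
tool_rot: [3.141, 0.002, -0.197]
contact_force: [-1.0, -1.3, -1.4]
opening: 0.0193
grip_force: 50.0
```

```bash
python3 look.py w5
python3 - <<'E'
from h import *
from cell import robot
c=robot.read_camera('top');pickle.dump(c,open('top2.pkl','wb'));im=c['pixels'][...,::-1]
w,_=pickle.load(open('w5.pkl','rb'));w=w['pixels'][...,::-1]
cv2.imwrite('pics/m5.png',np.hstack([cv2.resize(im[170:290,250:370],(400,400)),cv2.resize(w[100:300,220:420],(400,400))]))
E
```

```text
8.3 [0.5628327  0.08223319 0.12191578] [ 3.14097154e+00  1.69591500e-03 -1.97108338e-01] 0.019323466072187052 [-0.95496542 -1.27123421 -1.41882631]
```

View pics/m5.png

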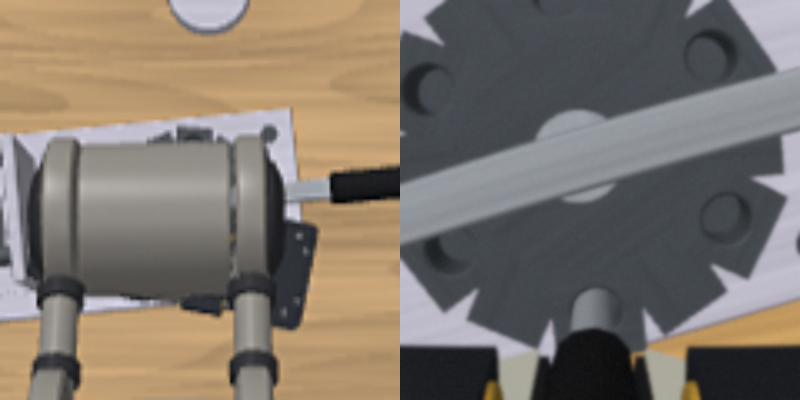

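The nut has followed the bar: in the wrist half the bar sits in its hole at (595,310), with the next hole at (725,215).

Request:
step_arm --motion '[[[0.003,-0.07,0],0.087],[[0.012,-0.139,0],0.175],[[0.031,-0.221,0],0.279],[[0.058,-0.3,0],0.384],[[0.094,-0.376,0],0.489],[[0.137,-0.447,0],0.593],[[0.187,-0.514,0],0.698],[[0.187,-0.514,0],0.698]]'

```text
time: 9.4
tool_pos: [0.5791, 0.1109, 0.1215]
tool_rot: [3.139, 0.003, -0.895]
contact_force: [-4.7, 3.4, -3.8]
opening: 0.0192
grip_force: 50.0
```

Request:
step_arm --motion '[[[-0.03,0.02,-0.1],0],[[-0.03,0.02,-0.3],0],[[-0.03,0.02,-0.6],0],[[0.0,0.05,-1.1],-0.18],[[0.2,0.1,-1.68],-0.36],[[0.4,0.2,-1.68],-0.54],[[0.6,0.3,-1.68],-0.72],[[0.8,0.4,-1.68],-0.9],[[1.0,0.5,-1.68],-1.08],[[1.243,0.647,-1.68],-1.26]]'

```text
time: 10.65
tool_pos: [0.5977, 0.0267, 0.2254]
tool_rot: [3.139, -0.004, 0.369]
contact_force: [0.3, 0.2, -1.8]
opening: 0.0192
grip_force: 50.0
```

Request:
step_arm --motion '[[[0,0,0],-0.18],[[0,0,0],-0.36],[[0,0,0],-0.54],[[0,0,0],-0.72],[[0,0,0],-0.834],[[0,0,0],-0.834],[[0,0,0],-0.834]]'

```text
time: 11.52
tool_pos: [0.597, 0.0274, 0.2243]
tool_rot: [3.139, -0.0, 1.194]
contact_force: [-1.1, -0.5, -1.1]
opening: 0.019
grip_force: 50.0
```

```bash
python3 look.py w6
cat > match.py <<'E'
import sys
from h import *
a,sa=pickle.load(open('w2.pkl','rb'));b,sb=pickle.load(open(sys.argv[1]+'.pkl','rb'))
g=lambda c:cv2.cvtColor(c['pixels'],cv2.COLOR_RGB2GRAY)
A,B=g(a),g(b)
for n,(x0,y0,x1,y1) in dict(left=(240,165,318,240),hole=(294,205,330,240)).items():
    t=A[y0:y1,x0:x1];best=[]
    for ang in np.arange(-8,8.1,1):
        M=cv2.getRotationMatrix2D((316.5,166.3),ang,1);Ar=cv2.warpAffine(A,M,(640,480))
        t=Ar[y0:y1,x0:x1];r=cv2.matchTemplate(B[y0-20:y1+20,x0-20:x1+20],t,cv2.TM_CCOEFF_NORMED);_,m,_,l=cv2.minMaxLoc(r);best.append((round(m,3),ang,l[0]-20,l[1]-20))
    print(n,sorted(best)[-3:])
E
python3 match.py w6
```

```text
11.525 [0.59701232 0.02743459 0.22429458] [ 3.13941143e+00 -2.97089847e-04  1.19378618e+00] 0.01902344033113994 [-1.14601599 -0.47514526 -1.10406097]
left [(0.948, np.float64(6.0), -1, -1), (0.953, np.float64(7.0), -1, -1), (0.958, np.float64(8.0), -2, -2)]
hole [(0.761, np.float64(6.0), -1, -2), (0.806, np.float64(7.0), -2, -2), (0.843, np.float64(8.0), -3, -2)]
```

```bash
sed -i 's/np.arange(-8,8.1,1)/np.arange(-4,24.1,1)/' match.py; python3 match.py w6
python3 - <<'E'
from h import *
b,s=pickle.load(open('w6.pkl','rb'));im=b['pixels'][...,::-1]
cv2.imwrite('pics/w6c.png',cv2.resize(im[90:265,220:410],None,fx=3,fy=3,interpolation=cv2.INTER_CUBIC))
E
```

```text
left [(0.95, np.float64(9.0), -3, -3), (0.953, np.float64(7.0), -1, -1), (0.958, np.float64(8.0), -2, -2)]
hole [(0.942, np.float64(16.0), -12, -5), (0.943, np.float64(14.0), -10, -4), (0.951, np.float64(15.0), -11, -5)]
```

View pics/w6c.png

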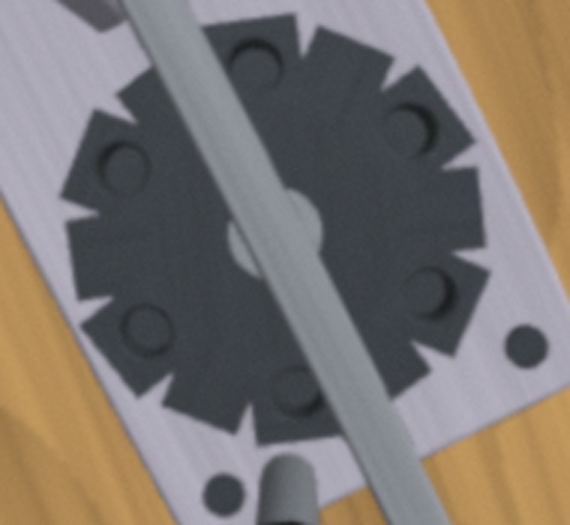

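The holes are at crop (298,390), (430,293), (411,130), (255,65), (122,168) and (147,332). The nut sits a few degrees short of my prediction, and the lowest hole is close to the lever.

Run:
```python
from h import *
c,s=pickle.load(open('w6.pkl','rb'))
H=np.array([(298,390),(430,293),(411,130),(255,65),(122,168),(147,332)])/3+[220,90]-.33
T=R.from_euler('xyz',s['tool_rot'])
for z in(.040,.046):
    P=np.array([wrist_px2w(c,s,*h,z) for h in H]);C=P.mean(0);d=P-C;an=(np.degrees(np.arctan2(d[:,1],d[:,0]))-60*np.arange(6)+180)%360-180
    print(z,C,np.hypot(*d[:,:2].T).mean(),an)
    for k in(0,-60):
        th=np.radians(an.mean()+k);p=C+.048*np.array([np.cos(th),np.sin(th),0]);print(k,p,np.degrees(th),'d world',p-s['tool_pos'],'yaw',th+np.pi)
```

```text
0.04 [0.6123875 0.0748071 0.04     ] 0.0487435780952337 [-104.23162473 -103.89115576 -104.39297233 -104.1358902  -103.96749713
 -103.63826768]
0 [0.60074038 0.02824162 0.04      ] -104.04290130581774 d world [ 0.00372806  0.00080702 -0.18429458] yaw 1.325701462475766
-60 [0.56623705 0.06161106 0.04      ] -164.04290130581774 d world [-0.03077527  0.03417647 -0.18429458] yaw 0.2785039112791683
0.046 [0.61253198 0.07505358 0.046     ] 0.047848352942896355 [-104.23162473 -103.89115576 -104.39297233 -104.1358902  -103.96749713
 -103.63826768]
0 [0.60088486 0.02848809 0.046     ] -104.04290130581775 d world [ 0.00387254  0.0010535  -0.17829458] yaw 1.3257014624757657
-60 [0.56638153 0.06185753 0.046     ] -164.04290130581774 d world [-0.03063079  0.03442294 -0.17829458] yaw 0.2785039112791683
```

Request:
step_arm --motion '[[[0.06,-0.14,0],0.18],[[0.12,-0.28,0],0.36],[[0.18,-0.42,0],0.54],[[0.24,-0.56,0],0.72],[[0.318,-0.7,0.2],0.89],[[0.318,-0.7,0.7],0.915],[[0.318,-0.7,1.2],0.915],[[0.318,-0.7,1.35],0.915],[[0.318,-0.7,1.42],0.915],[[0.318,-0.7,1.42],0.915]]'

```text
time: 12.82
tool_pos: [0.565, 0.0608, 0.1389]
tool_rot: [3.141, -0.001, 0.281]
contact_force: [0.8, 0.7, -1.9]
opening: 0.0195
grip_force: 50.0
```

Request:
step_arm --motion '[[[0,0,0.07],0],[[0,0,0.13],0],[[0,0,0.18],0],[[0,0,0.24],0],[[0,0,0.24],0]]'

```text
time: 13.45
tool_pos: [0.5643, 0.0608, 0.1233]
tool_rot: [-3.141, 0.001, 0.281]
contact_force: [-0.3, -0.4, -0.9]
opening: 0.0193
grip_force: 50.0
```

Request:
step_arm --motion '[[[0.003,-0.07,0],0.087],[[0.012,-0.139,0],0.175],[[0.031,-0.221,0],0.279],[[0.058,-0.3,0],0.384],[[0.094,-0.376,0],0.489],[[0.137,-0.447,0],0.593],[[0.165,-0.485,0],0.65],[[0.165,-0.485,0],0.65]]'

```text
time: 14.45
tool_pos: [0.5653, 0.0916, 0.1234]
tool_rot: [3.141, 0.001, -0.368]
contact_force: [-1.6, 0.1, -1.7]
opening: 0.0191
grip_force: 50.0
```

Request:
step_arm --motion '[[[0.003,-0.07,0],0.087],[[0.012,-0.139,0],0.175],[[0.012,-0.139,0],0.175]]'

```text
time: 14.82
tool_pos: [0.5691, 0.0992, 0.1234]
tool_rot: [3.141, 0.001, -0.542]
contact_force: [-2.5, 0.1, -2.8]
opening: 0.0196
grip_force: 50.0
```

Request:
step_arm --motion '[[[0.003,-0.07,0],0.087],[[0.012,-0.139,0],0.175],[[0.012,-0.139,0],0.175]]'

```text
time: 15.2
tool_pos: [0.5739, 0.1061, 0.1233]
tool_rot: [3.141, 0.001, -0.716]
contact_force: [-3.8, 1.4, -3.8]
opening: 0.0193
grip_force: 50.0
```

Request:
step_arm --motion '[[[-0.017,-0.07,0],0.087],[[-0.013,-0.139,0],0.175],[[-0.013,-0.139,0],0.175]]'

```text
time: 15.58
tool_pos: [0.5794, 0.1127, 0.1237]
tool_rot: [-3.141, 0.0, -0.891]
contact_force: [-2.6, 0.4, -2.7]
opening: 0.019
grip_force: 50.0
```

Request:
step_arm --motion '[[[-0.007,-0.07,0],0.087],[[0.002,-0.139,0],0.175],[[0.002,-0.139,0],0.175]]'

```text
time: 15.95
tool_pos: [0.5861, 0.1178, 0.1237]
tool_rot: [-3.141, 0.0, -1.065]
contact_force: [-1.8, 1.8, -2.5]
opening: 0.0192
grip_force: 50.0
```

Request:
step_arm --motion '[[[-0.01,0.02,-0.2],0],[[-0.01,0.02,-0.6],0],[[-0.01,0.02,-1.0],-0.18],[[0.1,0.05,-1.64],-0.36],[[0.3,0.15,-1.64],-0.54],[[0.5,0.25,-1.64],-0.72],[[0.7,0.35,-1.64],-0.9],[[0.9,0.45,-1.64],-1.08],[[1.1,0.53,-1.64],-1.26],[[1.33,0.62,-1.64],-1.44]]'

```text
time: 17.2
tool_pos: [0.5924, 0.0291, 0.2237]
tool_rot: [3.14, -0.003, 0.379]
contact_force: [-0.6, 0.2, -1.1]
opening: 0.0198
grip_force: 50.0
```

Request:
step_arm --motion '[[[0,0,0],-0.18],[[0,0,0],-0.36],[[0,0,0],-0.54],[[0,0,0],-0.72],[[0,0,0],-0.75],[[0,0,0],-0.75]]'

```text
time: 17.95
tool_pos: [0.5921, 0.0297, 0.2229]
tool_rot: [3.14, -0.0, 1.119]
contact_force: [0.0, -0.7, -0.4]
opening: 0.0186
grip_force: 50.0
```

```bash
python3 look.py w7; sed -i 's/np.arange(-4,24.1,1)/np.arange(-10,10.1,1)/' match.py; python3 match.py w7; cp match.py m2.py
cat > fit.py <<'E'
import sys
from h import *
from scipy.optimize import minimize
# fit nut angle/centre: hole brightness templates from w2, nut-frame rectified view
def rect(name,C,z,a0):
    c,s=pickle.load(open(name+'.pkl','rb'));n=130;g=(np.arange(n)-n/2)*.001
    X,Y=np.meshgrid(g,g);a=np.radians(a0);P=np.c_[C[0]+X.ravel()*np.cos(a)-Y.ravel()*np.sin(a),C[1]+X.ravel()*np.sin(a)+Y.ravel()*np.cos(a),np.full(n*n,z)]
    q=wrist_w2px(c,s,P).astype(np.float32).reshape(n,n,2);return cv2.remap(cv2.cvtColor(c['pixels'],cv2.COLOR_RGB2GRAY),q[...,0],q[...,1],cv2.INTER_LINEAR).astype(float),X,Y
Z=.046
def disc(name,C,a0):
    im,X,Y=rect(name,C,Z,a0);r=np.hypot(X,Y);im=np.clip(im,30,110);return im,r
ref,r=disc('w2',(.61235,.0748),-115.87)
def score(C,a,name):
    im,r=disc(name,C,a);m=(r>.036)&(r<.064);w=np.ones_like(m)
    A=ref[m];B=im[m];lever=(A>200)
    return np.corrcoef(A,B)[0,1]
name=sys.argv[1];g=float(sys.argv[2]);best=(-1,)
for a in np.arange(g-12,g+12.1,1):
  for dx in np.arange(-4,4.1,1):
    for dy in np.arange(-4,4.1,1):
      k=score((.6124+dx/1e3,.0749+dy/1e3),a,name)
      if k>best[0]:best=(k,a,dx,dy)
print(best)
o=minimize(lambda p:-score((.6124+p[0]/1e3,.0749+p[1]/1e3),p[2],name),[best[2],best[3],best[1]],method='Nelder-Mead')
dx,dy,a=o.x;C=np.array([.6124+dx/1e3,.0749+dy/1e3]);print('C',C,'ang',a,-o.fun)
_,s=pickle.load(open(name+'.pkl','rb'))
for k in(0,-60):
    t=np.radians(a+k);print(a+k,C+.048*np.array([np.cos(t),np.sin(t)]),'yaw',t+np.pi)
E
echo w6; python3 fit.py w6 -108; echo w7; python3 fit.py w7 -115
```

```text
17.95 [0.59205291 0.02971796 0.22289472] [ 3.13990513e+00 -3.62896276e-04  1.11884814e+00] 0.01864606644348065 [ 0.02408128 -0.65081092 -0.43140337]
left [(0.956, np.float64(2.0), -1, -3), (0.959, np.float64(0.0), 1, -1), (0.965, np.float64(1.0), 0, -2)]
hole [(0.972, np.float64(4.0), -4, -3), (0.973, np.float64(2.0), -2, -3), (0.978, np.float64(3.0), -3, -3)]
w6
(np.float64(0.7228301716083806), np.float64(-105.0), np.float64(0.0), np.float64(0.0))
C [0.61240019 0.07489998] ang -104.51858967581106 0.7282219068880799
-104.51858967581106 [0.60036687 0.0284328 ] yaw 1.3173991342059375
-164.51858967581106 [0.56614177 0.06208755] yaw 0.2702015830093396
w7
(np.float64(0.8910520900484571), np.float64(-116.0), np.float64(0.0), np.float64(0.0))
C [0.6123999  0.07490024] ang -115.71615465895212 0.8934342951577954
-115.71615465895212 [0.59157207 0.03165441] yaw 1.1219647570441027
-175.71615465895212 [0.564534   0.07131475] yaw 0.07476720584750485
```

```bash
cat > tip.py <<'E'
import sys
from h import *
for n in('w2','w6','w7')+tuple(sys.argv[1:]):
    c,s=pickle.load(open(n+'.pkl','rb'));g=cv2.cvtColor(c['pixels'],cv2.COLOR_RGB2GRAY).astype(float)
    # bar width edges on rows 252..258
    out=[]
    for y in(250,254,258):
        r=cv2.GaussianBlur(g[y:y+1,296:340],(3,1),0)[0];d=np.abs(np.diff(r));L=296+np.argmax(d[:22]);Rr=296+22+np.argmax(d[22:]);out.append((int(L),int(Rr)))
    print(n,out,g[252,296:340:2].astype(int))
E
python3 tip.py
```

```text
w2 [(299, 325), (297, 325), (297, 325)] [150  82  63  63  63  66  74  82  91 104 111 115 120 122 125 168 177 178
 176 170 172 172]
w6 [(305, 325), (305, 325), (305, 325)] [ 64  64  93 165 176 116  73  81  91  99 107 112 118 121 124 162 172 173
 171 172 168 158]
w7 [(298, 325), (297, 325), (297, 325)] [148  81  62  62  63  67  71  81  95 103 108 113 119 120 123 166 176 175
 173 169 171 172]
```

Request:
step_arm --motion '[[[-0.015,-0.02,0.4],-0.015],[[-0.015,-0.02,0.9],-0.015],[[-0.015,-0.02,1.25],-0.015],[[-0.015,-0.02,1.35],-0.015],[[-0.015,-0.02,1.42],-0.015],[[-0.015,-0.02,1.48],-0.015],[[-0.015,-0.02,1.48],-0.015]]'

```text
time: 18.88
tool_pos: [0.5905, 0.0296, 0.1337]
tool_rot: [3.141, -0.0, 1.136]
contact_force: [0.8, -0.7, -0.9]
opening: 0.0192
grip_force: 50.0
```

Request:
step_arm --motion '[[[0,0,0.06],0],[[0,0,0.12],0],[[0,0,0.17],0],[[0,0,0.17],0]]'

```text
time: 19.38
tool_pos: [0.5901, 0.0296, 0.1227]
tool_rot: [-3.141, 0.0, 1.136]
contact_force: [0.1, -0.3, -1.7]
opening: 0.0192
grip_force: 50.0
```

Request:
step_arm --motion '[[[0.003,-0.07,0],0.087],[[0.012,-0.139,0],0.175],[[0.02,-0.181,0],0.23],[[0.02,-0.181,0],0.23]]'

```text
time: 19.88
tool_pos: [0.5812, 0.0353, 0.1233]
tool_rot: [3.141, -0.0, 0.906]
contact_force: [-0.5, -0.4, -2.2]
opening: 0.0191
grip_force: 50.0
```

Request:
step_arm --motion '[[[0.003,-0.07,0],0.087],[[0.012,-0.139,0],0.175],[[0.012,-0.139,0],0.175]]'

```text
time: 20.25
tool_pos: [0.5749, 0.041, 0.1232]
tool_rot: [3.141, -0.0, 0.733]
contact_force: [-0.2, -0.6, -1.5]
opening: 0.0192
grip_force: 50.0
```

Request:
step_arm --motion '[[[0.003,-0.07,0],0.087],[[0.012,-0.139,0],0.175],[[0.012,-0.139,0],0.175]]'

```text
time: 20.62
tool_pos: [0.5698, 0.0477, 0.1231]
tool_rot: [-3.142, 0.0, 0.559]
contact_force: [0.6, -0.2, -1.7]
opening: 0.0192
grip_force: 50.0
```

Request:
step_arm --motion '[[[0.003,-0.07,0],0.087],[[0.012,-0.139,0],0.175],[[0.012,-0.139,0],0.175]]'

```text
time: 21.0
tool_pos: [0.566, 0.0551, 0.1231]
tool_rot: [-3.142, 0.0, 0.384]
contact_force: [0.2, -0.4, -2.0]
opening: 0.0194
grip_force: 50.0
```

Request:
step_arm --motion '[[[0.003,-0.07,0],0.087],[[0.012,-0.139,0],0.175],[[0.012,-0.139,0],0.175]]'

```text
time: 21.38
tool_pos: [0.5635, 0.0624, 0.123]
tool_rot: [3.14, 0.001, 0.21]
contact_force: [-0.2, -4.2, -2.1]
opening: 0.0192
grip_force: 50.0
```

Request:
step_arm --motion '[[[0.001,-0.035,0],0.044],[[0.003,-0.07,0],0.087],[[0.003,-0.07,0],0.087],[[0.003,-0.07,0],0.087]]'

```text
time: 21.88
tool_pos: [0.5629, 0.0654, 0.123]
tool_rot: [3.139, 0.001, 0.123]
contact_force: [-0.7, -7.9, -2.6]
opening: 0.0193
grip_force: 50.0
```

Request:
step_arm --motion '[[[0.001,-0.035,0],0.044],[[0.003,-0.07,0],0.087],[[0.003,-0.07,0],0.087],[[0.003,-0.07,0],0.087]]'

```text
time: 22.38
tool_pos: [0.5624, 0.0685, 0.123]
tool_rot: [3.137, 0.001, 0.037]
contact_force: [-1.3, -12.7, -1.6]
opening: 0.0192
grip_force: 50.1
```

Request:
step_arm --motion '[[[0,-0.018,0],0.02],[[0,-0.018,0],0.02],[[0,-0.018,0],0.02]]'

```text
time: 22.75
tool_pos: [0.5623, 0.0692, 0.123]
tool_rot: [3.136, 0.002, 0.017]
contact_force: [-1.8, -14.0, -0.3]
opening: 0.0196
grip_force: 50.2
```

```bash
python3 -c "
from cell import robot
for i in range(4):
    print(robot.observe()['contact_force']);robot.read_camera('wrist')"
```

```text
[ -1.75438373 -13.97260424  -0.2740608 ]
[ -1.66491087 -13.95578358  -1.20188753]
[ -1.04092238 -13.6594713   -1.32888122]
[ -1.93111605 -14.0659296   -1.30657897]
```

Request:
step_arm --motion '[[[0,0.015,0],0],[[0,0.03,0],0],[[0,0.03,0],0]]'

```text
time: 23.32
tool_pos: [0.5623, 0.0684, 0.123]
tool_rot: [3.138, 0.001, 0.016]
contact_force: [-0.7, -10.7, -1.2]
opening: 0.019
grip_force: 50.1
```

Request:
step_arm --motion '[[[0,0.03,0],0],[[0,0.03,0],0]]'

```text
time: 23.58
tool_pos: [0.5624, 0.0678, 0.123]
tool_rot: [3.14, 0.001, 0.015]
contact_force: [-0.7, -5.7, -1.1]
opening: 0.0189
grip_force: 50.0
```

Request:
step_arm --motion '[[[0,0.03,0],0],[[0,0.03,0],0]]'

```text
time: 23.82
tool_pos: [0.5626, 0.0672, 0.1231]
tool_rot: [-3.141, 0.0, 0.013]
contact_force: [-1.3, -1.6, -1.7]
opening: 0.0194
grip_force: 50.0
```

Request:
step_arm --motion '[[[0,0.01,-0.2],0],[[0,0.01,-0.6],0],[[0,0.01,-1.2],0],[[0,0.01,-1.72],0],[[0,0.01,-1.72],0]]'

```text
time: 24.45
tool_pos: [0.5641, 0.0672, 0.2297]
tool_rot: [-3.141, -0.007, 0.013]
contact_force: [0.3, -0.1, -2.0]
opening: 0.0196
grip_force: 50.0
```

Request:
step_arm --motion '[[[0.07,0.5,0],-0.15],[[0.15,1.2,0],-0.3],[[0.25,2.0,0],-0.45],[[0.35,2.8,0],-0.6],[[0.46,3.6,0],-0.75],[[0.57,4.4,0],-0.9],[[0.67,5.2,0],-1.0],[[0.74,5.8,0],-1.1],[[0.778,6.07,0],-1.133],[[0.778,6.07,0],-1.133]]'

```text
time: 25.7
tool_pos: [0.6131, -0.2977, 0.2245]
tool_rot: [-3.139, -0.001, 1.143]
contact_force: [0.2, 0.2, -1.2]
opening: 0.0191
grip_force: 50.0
```

Request:
step_arm --motion '[[[0,0,0],0],[[0,0,0],0]]'

```text
time: 25.95
tool_pos: [0.6137, -0.2957, 0.2264]
tool_rot: [-3.141, -0.0, 1.146]
contact_force: [0.8, -0.4, -1.3]
opening: 0.0195
grip_force: 50.0
```

```bash
python3 - <<'E'
from cell import robot
import numpy as np
p=[]
for i in range(4):
    s=robot.observe();p.append(np.r_[s['tool_pos'],s['tool_rot'][2]]);robot.read_camera('wrist')
print(np.round(p,4),np.mean(p,0),s['contact_force'],s['time'])
E
python3 look.py w8; python3 tip.py w8|tail -1
python3 - <<'E'
from h import *
b,s=pickle.load(open('w8.pkl','rb'));im=b['pixels'][...,::-1]
cv2.imwrite('pics/w8c.png',cv2.resize(im[170:290,240:400],None,fx=5,fy=5,interpolation=cv2.INTER_CUBIC))
E
```

```text
[[ 0.6137 -0.2957  0.2264  1.1458]
 [ 0.6138 -0.2959  0.2265  1.1458]
 [ 0.6138 -0.2961  0.2266  1.1457]
 [ 0.6137 -0.2962  0.2266  1.1456]] [ 0.61375486 -0.29599627  0.22649938  1.1457514 ] [-0.5459061   0.06722944 -1.73690613] 26.1
26.15 [ 0.61371128 -0.29645243  0.2265652 ] [3.14128683e+00 6.27326386e-05 1.14536803e+00] 0.01904489297138909 [-0.65211177 -0.56024034 -2.01083915]
 121 125 130 128]
```

View pics/w8c.png

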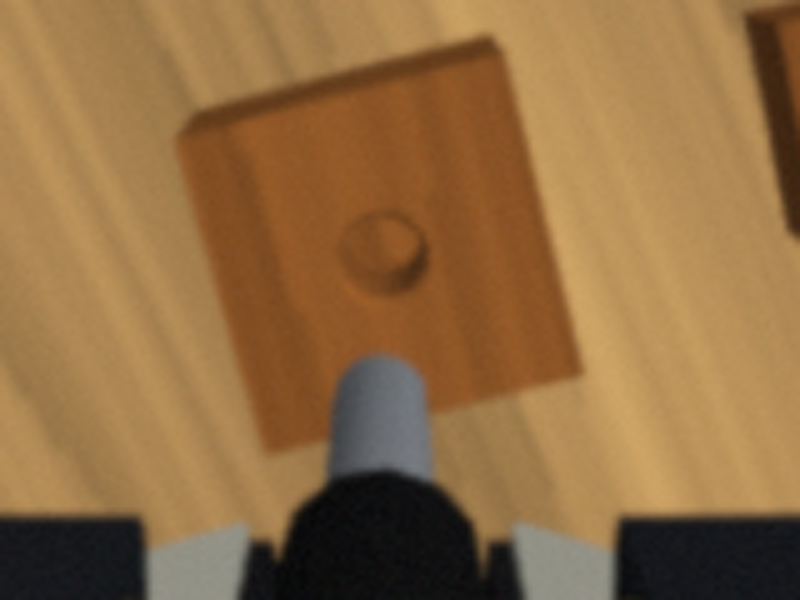

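The block's hole is at crop (384,253) and the bar tip at about (380,360), so they line up sideways.

Run:
```python
from h import *
c,s=pickle.load(open('w8.pkl','rb'));T=R.from_euler('xyz',s['tool_rot'])
h=wrist_px2w(c,s,316.4,220.2,.045);print(h,T.inv().apply(h-s['tool_pos'])*1e3)
c,s=pickle.load(open('w2.pkl','rb'));T=R.from_euler('xyz',s['tool_rot'])
h=wrist_px2w(c,s,314.3,223,.045);print(h,T.inv().apply(h-s['tool_pos'])*1e3)
```

```text
[ 0.61487234 -0.29495135  0.045     ] [  1.8578573    0.38252634 181.56521029]
[0.59077198 0.03063769 0.045     ] [  0.23060858  -1.43699878 177.04712606]
```

Request:
step_arm --motion '[[[0,0.005,0.4],0],[[0,0.005,0.9],0],[[0,0.005,1.3],0],[[0,0.005,1.4],0],[[0,0.005,1.5],0],[[0,0.005,1.6],0],[[0,0.005,1.6],0]]'

```text
time: 27.08
tool_pos: [0.6139, -0.2971, 0.1304]
tool_rot: [3.141, 0.0, 1.145]
contact_force: [-0.2, 0.9, -1.1]
opening: 0.0193
grip_force: 50.0
```

Request:
step_arm --motion '[[[0,0,0.06],0],[[0,0,0.12],0],[[0,0,0.18],0],[[0,0,0.22],0],[[0,0,0.22],0]]'

```text
time: 27.7
tool_pos: [0.6137, -0.2971, 0.1168]
tool_rot: [-3.141, 0.0, 1.145]
contact_force: [0.4, 0.5, -1.5]
opening: 0.0191
grip_force: 50.0
```

Request:
step_arm --motion '[[[0,0,0.04],0],[[0,0,0.07],0],[[0,0,0.09],0],[[0,0,0.09],0]]'

```text
time: 28.2
tool_pos: [0.6139, -0.2972, 0.1118]
tool_rot: [3.141, 0.0, 1.145]
contact_force: [-0.1, -0.6, -0.8]
opening: 0.0189
grip_force: 50.0
```

Request:
step_arm --motion '[[[0,0,0.015],0],[[0,0,0.03],0],[[0,0,0.03],0]]'

```text
time: 28.58
tool_pos: [0.6141, -0.2973, 0.1115]
tool_rot: [3.14, 0.0, 1.145]
contact_force: [-2.6, 0.5, 7.7]
opening: 0.0192
grip_force: 50.0
```

Request:
step_arm --motion '[[[0,0,-0.015],0],[[0,0,-0.015],0]]'

```text
time: 28.82
tool_pos: [0.614, -0.2973, 0.1116]
tool_rot: [3.141, 0.0, 1.145]
contact_force: [-2.1, 1.8, 6.2]
opening: 0.0191
grip_force: 50.0
```

Request:
step_arm --motion '[[[0,0,0],0],[[0,0,0],0],[[0,0,0],0],[[0,0,0],0],[[0,0,0],0]]' --hand 60

```text
time: 29.45
tool_pos: [0.6139, -0.2972, 0.1107]
tool_rot: [-3.142, 0.0, 1.145]
contact_force: [0.1, 0.4, -0.4]
opening: 0.0648
grip_force: 0.0
```

Request:
step_arm --motion '[[[0,0,-0.3],0],[[0,0,-0.8],0],[[0,0,-1.5],0],[[0,0,-2.2],0],[[0,0,-2.2],0],[[0,0,-2.2],0]]'

```text
time: 30.2
tool_pos: [0.6136, -0.297, 0.2432]
tool_rot: [3.141, 0.0, 1.145]
contact_force: [-0.2, -0.4, -0.4]
opening: 0.0704
grip_force: 0.0
```

```bash
python3 look.py w9
python3 - <<'E'
from h import *
b,s=pickle.load(open('w9.pkl','rb'));a,_=pickle.load(open('w1.pkl','rb'))
B=b['pixels'];A=a['pixels']
# same pose as w1: compare bar sleeve (dark blob) outline
for n,c,ss in(('w1',A,0),('w9',B,0)):
    m=(c[190:268,290:350].max(2)<50).astype(np.uint8);k,l,st,ce=cv2.connectedComponentsWithStats(m);i=1+np.argmax(st[1:,4]);print(n,st[i],ce[i]+[290,190])
from cell import robot
t=robot.read_camera('top')['pixels'];t0=pickle.load(open('top.pkl','rb'))['pixels']
d=(np.abs(t.astype(int)-t0).max(2)>40).astype(np.uint8);k,l,st,ce=cv2.connectedComponentsWithStats(d)
print([tuple(st[i]) for i in range(1,k) if st[i,4]>15])
E
```

```text
30.2 [ 0.61364806 -0.29701153  0.24315195] [3.14138780e+00 1.18111231e-04 1.14482457e+00] 0.0704353168557213 [-0.23221188 -0.41125021 -0.3986156 ]
w1 [ 16  29  27  38 833] [318.91236495 238.05762305]
w9 [ 20  25  30  38 843] [324.08659549 234.04744958]
[(np.int32(229), np.int32(153), np.int32(349), np.int32(327), np.int32(31174)), (np.int32(298), np.int32(207), np.int32(16), np.int32(6), np.int32(40)), (np.int32(286), np.int32(216), np.int32(6), np.int32(7), np.int32(17)), (np.int32(488), np.int32(261), np.int32(23), np.int32(12), np.int32(122)), (np.int32(334), np.int32(345), np.int32(28), np.int32(12), np.int32(175)), (np.int32(334), np.int32(363), np.int32(10), np.int32(2), np.int32(17)), (np.int32(543), np.int32(416), np.int32(97), np.int32(64), np.int32(4634)), (np.int32(328), np.int32(460), np.int32(35), np.int32(15), np.int32(86)), (np.int32(367), np.int32(462), np.int32(10), np.int32(12), np.int32(49))]
```

```bash
python3 -c "
from cell import robot
print(robot.hand_in())"
```

```text
the job is handed in; nothing more can be done
None
```

I turned the nut clockwise roughly 230° in three strokes, until the bar stiffened at about 14 N of sideways push. The bar is back down on the bottom of its block hole, nothing else was deliberately touched, and I handed the job in at about 30 s; no verdict came back.

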